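# Seat the mounted pyrite specimen on the sprung studs of the viewing stage

## Task

Pick up the pyrite cube on its aluminium mounting plate and lay the plate flat on top of the two studs of the grey viewing stage, holes out of line towards one end of the stage. Then slide it gently along the stage under light pressure until both holes drop over the studs and the plate lies fully flush on the deck, and let go of it. Never press, shove or drop it hard on the stage (stay below about 20 N), and leave the vial, petri dish, unit-cell frame and forceps undisturbed.

Things in the scene. Friction and masses are not known exactly. Their poses are not given: they have to be found in the camera images.
- specimen (a point): Centre of the brassy pyrite cube (30 mm edge), the part to grip, on an 18 mm thick, 12 mm tall stem in the middle of a loose aluminium plate lying flat on the desk; 0.26 kg in all. It lies 33 mm above the plate's underside, 27 mm above its top. Axes: x along the plate's long side, y its short side, z up; cube faces square to them. Tiny crystals stick out of the x faces: grip the y faces.
- plate (a point): Centre of the underside of that same aluminium plate, 116 x 60 x 6 mm (x, y, z), axes as the specimen's. Two through holes, 11 mm wide, at x = -38 and +38 mm, y = 0. It fits either way round (half turn).
- deck (a point): Centre of the top of the fixed grey viewing stage (block 170 x 84 x 30 mm), 30 mm above the desk. Axes: x along its long side, y its short side, z up. Two steel studs, 8 mm thick with small bevelled tips, 76 mm apart along x at y = 0, stand 10 mm proud. They are clamped together somewhere along x: their middle lies anywhere within 12 mm either way of this point (not measured).
- stage: The same stage, origin at the centre of its underside. Its studs are sprung: together they carry about 4 N (over the mount's weight) before sinking, then 1.5 N more per mm, and stop hard after 8 mm, so the plate cannot be forced flush off the holes. When the holes meet the studs the upward force vanishes and the plate can go down onto the deck; the studs then stand 4 mm above it.
- vial: Bystander: squat amber glass specimen vial, 36 mm wide, 52 mm tall, loose; origin at the centre of its underside.
- petri: Bystander: open smoked glass petri dish, 90 mm wide, 16 mm tall, loose; origin at the centre of its underside.
- cell: Bystander: silver aluminium body-centred unit-cell frame, 64 mm cube of rods and balls, loose; origin at the centre of its underside.
- forceps: Bystander: stainless steel forceps 205 mm long, 9 mm high, lying loose along its x axis; origin at the middle of its underside.
There are look-alikes about, which are no part of the job. Leave any orange look-alike of the part that bears specimen alone. What is shaped like the stage but pink is not meant.

How it is judged:
By the outcome, as a careful person would: the job done as asked, in the order asked, and still so for the second after the job is handed in, with the robot touching nothing.
It also fails if it takes over 58 s, if anything falls off the work surface, if the arm or the gripper's body presses on something with over 40 N, if the wrist force passes 120 N, or if a joint passes its speed limit or range.

## Robot

A 6-joint arm with a two-finger parallel gripper is mounted at the origin on the work surface. World frame = base frame: x ahead of the robot, y to its left, z up, the work surface at z = 0. Lengths are in m, angles in rad, forces in N, time in s.
With the tool pointing down it reaches from about 0.25 to 0.725 m from the base axis. Payload 4 kg.
Tool frame: the origin (TCP) lies at the very end of the fingers, on their centre line; the grasp point (between the pads) lies 19 mm behind it; y points along the fingers, z is the direction in which the jaws open and shut, and the axes are right-handed (so a half turn about y gives the same grasp; the last joint's range is limited). The gripper opens to 85 mm and grips with 20 to 120 N. Pads are 22 mm wide; open, the fingers measure 114 mm over their backs; the gripper's body (76 mm by 85 mm) begins 54 mm behind the grasp point. The pads swing forward as they close: fully open they stand 13 mm farther back than shut.
Start: joints at [1.233, 0.241, 0.005, 1.335, 0, 1.571], TCP at [0.166, 0.472, 0.231] pointing down, gripper open.
Joint ranges: [-2.72, 2.72], [-1.05, 1.87], [-1.09, 1.28], [-1.99, 2.15], [-1.42, 1.44], [-3.14, 3.14]. Speed limits (rad/s): [2.79, 2.79, 3.14, 3.14, 3.14, 3.14].

## Interface

Orientations are given as a unit quaternion [x, y, z, w].
In Python, from workcell import bot gives the robot as it stands. The module is installed in compiled form; this text tells all that it offers.
- The arm moves only by the tool move_arm, never from a script. Its argument "increments" is a list of rows, each an object with "grip": the closure, from 0 (fully open) to 1 (shut); "linear": the shift along the tool's x, y, z scaled (see below), a list of three; "twist": the turn about the tool's y scaled (see below). A call has exactly 5 rows; each row shifts and turns the pose as measured when the row begins, along the tool's axes as they then stand; what a row does not reach is not made up. The controller multiplies each number of a shift by 0.2 m and each number of a turn by 2 rad. A row lasts 1/10 s, in which the tool goes at most 50 mm and 8.59 degrees, less where a joint would pass 70% of its speed; a pose out of reach is approached as far as the arm can. A call with a number of a shift or a turn outside -1 to 1 is refused whole. A call with a gripper value outside its range is refused whole. The fingers move at their own pace and stop on an object; the grip force is fixed at half the most. Time passes only in rows, so rows that do not move let the fingers close, or fill a call up. It gives the time, the measured TCP pose, the force and the opening at its end, in the units of the state.
- bot.get_obs(): the state, without advancing time (a new reading comes with each control period).
- bot.camera(name): name is "scene" or "top" or "wrist"; returns (picture, depth): 420x560x3 uint8, blue, green, red; 420x560 float32, m along the optical axis (not along the pixel's ray), 0 where there is no reading.
- bot.camera_params(name): a dict with "camera_matrix" (3x3 intrinsics, pixels), "rvec" (rotation vector, rad) and "tvec" (3), from world to camera coordinates, as OpenCV has them; the wrist camera has in their place "T_tool_cam" (4x4, takes a point from camera to tool coordinates, whose origin is the TCP and whose axes are the tool frame's). Camera axes: x right, y down, z forward; pixel columns grow to the right and rows downward; lengths in m; the calibration is good to about 2 mm. A picture is of the moment at which its call begins: read the wrist's pose just before it. camera_params takes no time and is no camera call.
- bot.job_done(): hands the job in, once; it reports no verdict.
The state is a dict: "clock": time; "joint_pos": joint angles; "joint_vel": joint speeds; "tau": joint torques, N m; "eef_pos": TCP position; "tool_rot": TCP orientation; "ft_force": force on the tool from outside, world axes, zero at the start; "ft_torque": the same for the moment, N m; "grip_width": finger opening in m.
Only numpy, scipy, OpenCV 4.12 (cv2) and the standard library are available. Lean on these libraries where they do the work, as an engineer would, in place of code of your own. Each camera call takes 0.05 s, during which the arm holds its last target. There are 200 camera calls.

## Working session

There is one attempt and no reset: what is moved stays moved. The work goes in short steps, Python scripts to look and compute and a tool call to move; the robot and the scene stay as the last step left them, time stands still between calls to the robot, and variables do not carry over. Pictures are saved under pics/ and viewed, about 8 in all and at most 12, crops included, and the job is handed in when it is done.

Besides the shell and the picture viewer there is one more tool, called as name([rows], argument=value, ...), one row to a line, values as JSON. move_arm: Moves the arm, as the interface text tells. Its arguments: {"type":"object","properties":{"increments":{"type":"array"}},"required":["increments"]}

```bash
mkdir -p pics; cat > h.py <<'E'
import numpy as np,cv2
from scipy.spatial.transform import Rotation as R
from workcell import bot
def cam(n):
    o=bot.get_obs(); p=bot.camera_params(n); im,d=bot.camera(n)
    K=np.array(p['camera_matrix'])
    if 'rvec' in p:
        Rm=cv2.Rodrigues(np.array(p['rvec'],float))[0]; t=np.array(p['tvec'],float).ravel()
        Rw,tw=Rm.T,-Rm.T@t
    else:
        T=np.array(p['T_tool_cam']); Rt=R.from_quat(o['tool_rot']).as_matrix()
        Rw=Rt@T[:3,:3]; tw=Rt@T[:3,3]+np.array(o['eef_pos'])
    return im,d,K,Rw,tw
def world(d,K,Rw,tw):
    v,u=np.mgrid[:d.shape[0],:d.shape[1]]
    c=np.stack([(u-K[0,2])/K[0,0]*d,(v-K[1,2])/K[1,1]*d,d],-1)
    return c@Rw.T+tw
E
python3 - <<'E'
from h import *
o=bot.get_obs()
for k in o: print(k,np.round(o[k],3))
print(R.from_quat(o['tool_rot']).as_matrix().round(3))
for n in ('top','scene'):
    im,d,K,Rw,tw=cam(n); np.savez(n,im=im,d=d,K=K,Rw=Rw,tw=tw); cv2.imwrite(f'pics/{n}0.png',im)
    print(n,K.round(1).tolist(),tw.round(3))
E
```

```text
clock 0.0
joint_pos [ 1.233  0.241  0.004  1.335 -0.     1.571]
joint_vel [-0.     0.     0.     0.001  0.002 -0.001]
tau [ 0.0000e+00 -3.7232e+01  2.5241e+01  1.7000e-02  0.0000e+00 -0.0000e+00]
eef_pos [0.166 0.471 0.23 ]
tool_rot [ 0.698 -0.119  0.119 -0.696]
ft_force [ 0.203 -0.143 -0.09 ]
ft_torque [ 0.029 -0.024 -0.01 ]
grip_width 0.086
[[ 0.943 -0.001  0.331]
 [-0.331 -0.002  0.943]
 [ 0.    -1.    -0.002]]
top [[412.2, 0.0, 278.7], [0.0, 412.2, 196.7], [0.0, 0.0, 1.0]] [ 0.453 -0.007  0.98 ]
scene [[523.9, 0.0, 274.8], [0.0, 523.9, 213.0], [0.0, 0.0, 1.0]] [ 1.431 -0.013  0.863]
```

View pics/top0.png

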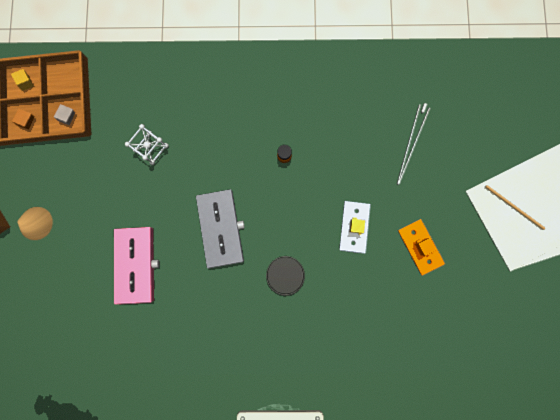

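View pics/scene0.png

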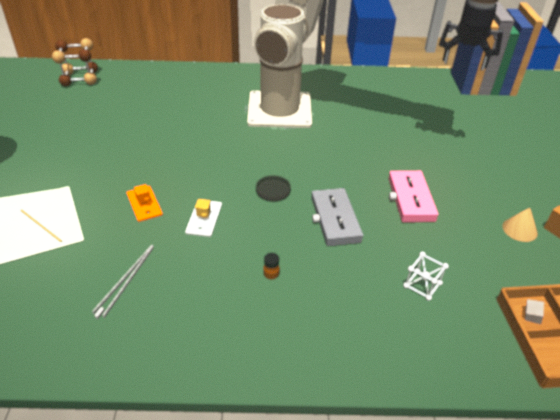

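The grey stage is at (220,229) in top and the pink look-alike at (133,266). The brass cube on the bare aluminium plate is at (355,227), and the orange copy at (422,247). The grey stage and the aluminium plate fit the description by colour. I'll measure both and confirm in an enlarged crop.

```bash
python3 - <<'E'
from h import *
z=np.load('top.npz'); im,d=z['im'],z['d']; W=world(d,z['K'],z['Rw'],z['tw'])
def rect(n,u0,u1,v0,v1,zl,zh,extra=None):
    m=np.zeros(d.shape,bool); m[v0:v1,u0:u1]=1
    m&=(W[...,2]>zl)&(W[...,2]<zh)&(d>0)
    if extra is not None: m&=extra
    p=W[m]; r=cv2.minAreaRect((p[:,:2]*1000).astype(np.float32))
    print(n,len(p),'z',np.median(p[:,2]).round(4),'rect',np.round(r[0],1),np.round(r[1],1),round(r[2],2),'mean',p.mean(0).round(4))
rect('stage',190,238,180,275,.02,.036)
rect('studs',190,238,180,275,.036,.05)
hsv=cv2.cvtColor(im,cv2.COLOR_BGR2HSV)
rect('plate',330,380,195,260,.002,.015,hsv[...,1]<60)
rect('cube',330,380,195,260,.04,.06)
rect('orange',395,450,215,280,.04,.06)
for n,a in dict(vial=(270,300,140,170),petri=(262,310,252,300),cell=(120,175,120,170)).items(): rect(n,*a,.006,.08)
a=cv2.resize(im[180:285,185:250],None,fx=5,fy=5,interpolation=2); b=cv2.resize(im[180:285,325:420],None,fx=5,fy=5,interpolation=2)
cv2.imwrite('pics/crop.png',np.hstack([a,b])[:600,:800])
E
```

```text
stage 2585 z 0.0298 rect [502.6 138. ] [170.5  85.6] 9.6 mean [0.503  0.1395 0.0297]
studs 20 z 0.0382 rect [502.3 138.6] [81.7  7.2] 9.67 mean [0.5091 0.1394 0.0385]
plate 1009 z 0.0056 rect [ 503.  -179.1] [ 63.4 118.1] 82.63 mean [ 0.5031 -0.1769  0.0057]
cube 187 z 0.0477 rect [ 502.2 -177.7] [30.  33.9] 82.97 mean [ 0.5036 -0.1775  0.0475]
orange 202 z 0.0475 rect [ 454.3 -332.6] [34.2 31.2] 25.35 mean [ 0.4557 -0.3311  0.0474]
vial 222 z 0.0503 rect [674.5 -13.6] [32.8 33.4] 64.05 mean [ 0.6724 -0.0132  0.0436]
petri 214 z 0.0148 rect [393.  -13.5] [87.7 86.5] 89.39 mean [ 0.3911 -0.014   0.0135]
cell 442 z 0.0469 rect [699.5 310.3] [63.8 63. ] 52.7 mean [0.6988 0.3086 0.0405]
```

View pics/crop.png

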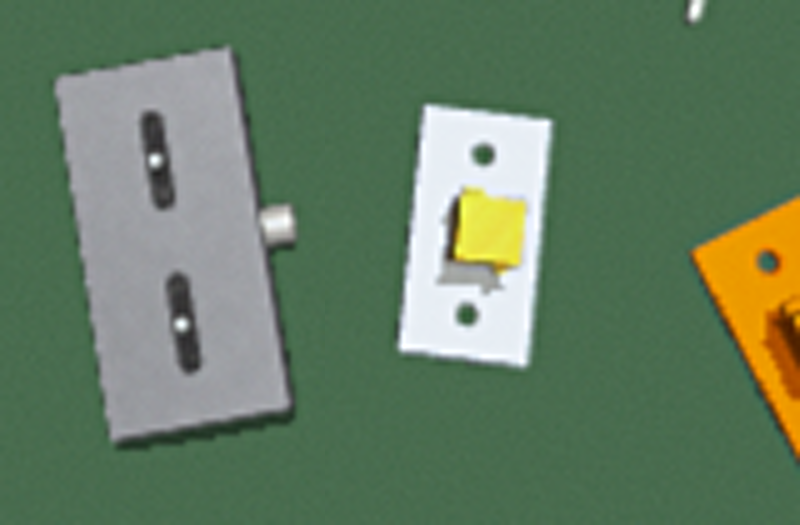

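In the crop the studs' bright tips are at (155,160) and (181,324), which is top px (216.0,212.0) and (221.2,244.8). The brassy cube stands on a plain aluminium plate with two holes, and the orange copy is separate, at the right. Next I'll move over the cube.

```bash
cat >> h.py <<'E'
def need(x,y,z,yaw):
    """remaining shift (units of move) and twist to reach world target, tool-x at yaw deg"""
    o=bot.get_obs(); M=R.from_quat(o['tool_rot']).as_matrix()
    dv=np.array([x,y,z])-o['eef_pos']
    cy=np.degrees(np.arctan2(M[1,0],M[0,0])); dy=(yaw-cy+90)%180-90
    # tool axes after the twist
    M2=R.from_euler('z',dy,degrees=True).as_matrix()@M
    print('t',round(o['clock'],2),'pos',np.round(o['eef_pos'],4),'yaw',round(cy,2),'down',M[:,1].round(4),'F',np.round(o['ft_force'],2),'w',round(float(o['grip_width']),4))
    print('mm',(dv*1000).round(1),'lin now',(M.T@dv/.2).round(4),'lin after twist',(M2.T@dv/.2).round(4),'twist',round(-np.radians(dy)/2,4))
E
python3 - <<'E'
from h import *
z=np.load('top.npz');K,Rw,tw=z['K'],z['Rw'],z['tw']
P=[]
for u,v in((216,212),(221.2,244.8)):
    r=Rw@np.array([(u-K[0,2])/K[0,0],(v-K[1,2])/K[1,1],1]); P.append(tw+r*(.039-tw[2])/r[2])
P=np.array(P); print(P.round(4),'mid',P.mean(0).round(4),'sep',np.linalg.norm(P[0]-P[1]),np.degrees(np.arctan2(*(P[0]-P[1])[[1,0]])))
need(.503,-.178,.014,-7.3)
E
```

```text
[[0.5377 0.1435 0.039 ]
 [0.4629 0.1308 0.039 ]] mid [0.5003 0.1371 0.039 ] sep 0.07583589589135 9.62597909442476
t 0.1 pos [0.1655 0.4712 0.2305] yaw -19.35 down [-7.0e-04 -1.8e-03 -1.0e+00] F [-0.45 -0.79  1.01] w 0.086
mm [ 337.5 -649.2 -216.5] lin now [ 2.6678  1.0872 -2.5013] lin after twist [ 2.0862  1.0882 -3.0032] twist -0.1052
```

move_arm([
  {"grip":0,"linear":[0.17,0,-0.165],"twist":-0.07},
  {"grip":0,"linear":[0.17,0,-0.165],"twist":-0.035},
  {"grip":0,"linear":[0.15,0,-0.19],"twist":0},
  {"grip":0,"linear":[0.15,0,-0.19],"twist":0},
  {"grip":0,"linear":[0.15,0,-0.19],"twist":0},
])

```text
clock: 0.6
eef_pos: [0.2903, 0.2641, 0.2273]
tool_rot: [0.708, -0.038, 0.036, -0.704]
ft_force: [2.4, 0.8, -0.3]
grip_width: 0.0855
```

```bash
python3 -c "
from h import *
need(.503,-.178,.12,-7.3)"
```

```text
t 0.6 pos [0.2903 0.2641 0.2273] yaw -6.05 down [-0.003  -0.0046 -1.    ] F [ 2.42  0.84 -0.34] w 0.0855
mm [ 212.7 -442.1 -107.3] lin now [ 1.292   0.5433 -2.0833] lin after twist [ 1.3371  0.543  -2.0547] twist 0.0109
```

move_arm([
  {"grip":0,"linear":[0.13,0,-0.21],"twist":0.01},
  {"grip":0,"linear":[0.13,0,-0.21],"twist":0},
  {"grip":0,"linear":[0.13,0,-0.21],"twist":0},
  {"grip":0,"linear":[0.13,0,-0.21],"twist":0},
  {"grip":0,"linear":[0.13,0,-0.21],"twist":0},
])

```text
clock: 1.1
eef_pos: [0.393, 0.036, 0.2272]
tool_rot: [0.707, -0.045, 0.043, -0.704]
ft_force: [0.6, 0.4, 0.8]
grip_width: 0.0853
```

move_arm([
  {"grip":0,"linear":[0.13,0.05,-0.21],"twist":0},
  {"grip":0,"linear":[0.13,0.08,-0.21],"twist":0},
  {"grip":0,"linear":[0.13,0.08,-0.21],"twist":0},
  {"grip":0,"linear":[0.13,0.08,-0.19],"twist":0},
  {"grip":0,"linear":[0,0,0],"twist":0},
])

```text
clock: 1.6
eef_pos: [0.4743, -0.1429, 0.1699]
tool_rot: [0.707, -0.047, 0.047, -0.704]
ft_force: [-0.6, 0.4, 0.6]
grip_width: 0.0854
```

```bash
python3 - <<'E'
from h import *
need(.503,-.178,.12,-7.3)
im,d,K,Rw,tw=cam('wrist'); np.savez('w1',im=im,d=d,K=K,Rw=Rw,tw=tw); cv2.imwrite('pics/w1.png',im)
W=world(d,K,Rw,tw); m=(W[...,2]>.044)&(W[...,2]<.056)&(abs(W[...,0]-.503)<.04)&(abs(W[...,1]+.178)<.04)&(d>0)
if m.sum()>20:
    p=W[m]; print(m.sum(),np.median(p[:,2]),cv2.minAreaRect((p[:,:2]*1000).astype(np.float32)))
m=(W[...,2]>.003)&(W[...,2]<.009)&(abs(W[...,0]-.503)<.08)&(abs(W[...,1]+.178)<.06)&(d>0)
p=W[m]; print(m.sum(),np.median(p[:,2]),cv2.minAreaRect((p[:,:2]*1000).astype(np.float32)))
E
```

```text
t 1.6 pos [ 0.4743 -0.1429  0.1699] yaw -7.64 down [-4.0e-04 -4.3e-03 -1.0e+00] F [-0.63  0.42  0.57] w 0.0854
mm [ 28.7 -35.1 -49.9] lin now [ 0.1657  0.2502 -0.1539] lin after twist [ 0.1648  0.2502 -0.1549] twist -0.003
1105 0.047051133242705656 ((505.0499267578125, -178.5240478515625), (30.09471893310547, 30.257999420166016), 83.04484558105469)
5055 0.00512007766512651 ((505.3387451171875, -178.63238525390625), (60.17996597290039, 116.33233642578125), 82.40287780761719)
```

View pics/w1.png

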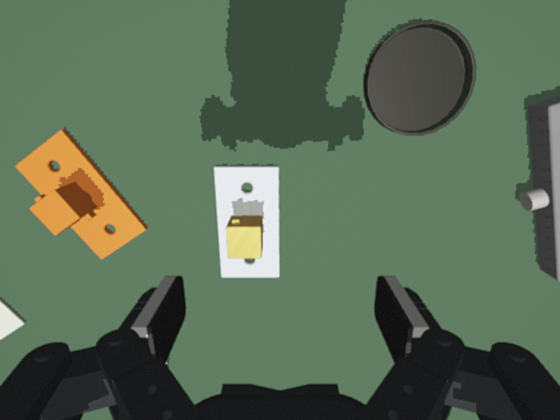

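The wrist view shows the brass cube at (244,238) on the aluminium plate, centred between the fingers' lines, with the orange copy well to the left at (80,195). The wrist measures the cube at (0.505,-0.1785) with a top height of 0.047, and its size matches. The top camera agrees within 2.5 mm.

move_arm([
  {"grip":0,"linear":[0.12,0.05,-0.11],"twist":0},
  {"grip":0,"linear":[0.06,0.1,-0.05],"twist":0},
  {"grip":0,"linear":[0,0.13,0],"twist":0},
  {"grip":0,"linear":[0,0.13,0],"twist":0},
  {"grip":0,"linear":[0,0,0],"twist":0},
])

```text
clock: 2.15
eef_pos: [0.5046, -0.1742, 0.0883]
tool_rot: [0.706, -0.046, 0.045, -0.705]
ft_force: [-1.2, 0.7, 0.5]
grip_width: 0.0852
```

```bash
python3 -c "
from h import *
need(.5045,-.1785,.014,-7.4)"
```

```text
t 2.15 pos [ 0.5046 -0.1742  0.0883] yaw -7.34 down [-1.e-03 -8.e-04 -1.e+00] F [-1.23  0.71  0.51] w 0.0852
mm [ -0.1  -4.3 -74.3] lin now [ 0.0027  0.3715 -0.0211] lin after twist [ 0.0027  0.3715 -0.0211] twist 0.0005
```

move_arm([
  {"grip":0,"linear":[0,0.1,-0.02],"twist":0},
  {"grip":0,"linear":[0,0.1,0],"twist":0},
  {"grip":0,"linear":[0,0.09,0],"twist":0},
  {"grip":0,"linear":[0,0.06,0],"twist":0},
  {"grip":0,"linear":[0,0,0],"twist":0},
])

```text
clock: 2.65
eef_pos: [0.5067, -0.1739, 0.0237]
tool_rot: [0.706, -0.041, 0.045, -0.705]
ft_force: [0.4, -0.4, -0.2]
grip_width: 0.0853
```

```bash
python3 -c "
from h import *
need(.5045,-.1785,.014,-7.4)"
```

```text
t 2.65 pos [ 0.5067 -0.1739  0.0237] yaw -6.94 down [ 0.0054 -0.0017 -1.    ] F [ 0.41 -0.4  -0.15] w 0.0853
mm [-2.2 -4.6 -9.7] lin now [-0.0087  0.0484 -0.0239] lin after twist [-0.0085  0.0484 -0.024 ] twist 0.004
```

move_arm([
  {"grip":0,"linear":[-0.01,0.03,-0.025],"twist":0.004},
  {"grip":0,"linear":[0,0.02,-0.01],"twist":0},
  {"grip":0,"linear":[0,0.01,0],"twist":0},
  {"grip":0,"linear":[0,0,0],"twist":0},
  {"grip":0,"linear":[0,0,0],"twist":0},
])

```text
clock: 3.15
eef_pos: [0.5064, -0.1816, 0.0149]
tool_rot: [0.707, -0.042, 0.05, -0.705]
ft_force: [-0.3, -1.0, 0.5]
grip_width: 0.0853
```

```bash
python3 -c "
from h import *
need(.5045,-.1785,.014,-7.4)"
```

```text
t 3.15 pos [ 0.5064 -0.1816  0.0149] yaw -7.39 down [ 0.0113 -0.0037 -0.9999] F [-0.3  -0.97  0.45] w 0.0853
mm [-1.9  3.1 -0.9] lin now [-0.0114  0.0043  0.014 ] lin after twist [-0.0114  0.0043  0.014 ] twist 0.0001
```

move_arm([
  {"grip":0,"linear":[-0.01,0.0,0.015],"twist":0},
  {"grip":0,"linear":[0,0,0],"twist":0},
  {"grip":0,"linear":[0,0,0],"twist":0},
  {"grip":0,"linear":[0,0,0],"twist":0},
  {"grip":0,"linear":[0,0,0],"twist":0},
])

```text
clock: 3.65
eef_pos: [0.5051, -0.1781, 0.0155]
tool_rot: [0.707, -0.041, 0.05, -0.704]
ft_force: [0.1, -0.2, -0.1]
grip_width: 0.0856
```

```bash
python3 -c "
from h import *
need(.5045,-.1785,.014,-7.4)
print(bot.get_obs()['joint_pos'])"
```

```text
t 3.65 pos [ 0.5051 -0.1781  0.0155] yaw -7.39 down [ 0.0123 -0.004  -0.9999] F [ 0.15 -0.25 -0.06] w 0.0856
mm [-0.6 -0.4 -1.5] lin now [-0.0027  0.0075 -0.0022] lin after twist [-0.0027  0.0075 -0.0022] twist 0.0001
[-3.39221454e-01  4.92570641e-01 -2.37224980e-01  8.28049469e-01
  3.23683233e-04 -2.10270889e-01]
```

move_arm([
  {"grip":0.4,"linear":[0,0,0],"twist":0},
  {"grip":0.7,"linear":[0,0,0],"twist":0},
  {"grip":1,"linear":[0,0,0],"twist":0},
  {"grip":1,"linear":[0,0,0],"twist":0},
  {"grip":1,"linear":[0,0,0],"twist":0},
])

```text
clock: 4.15
eef_pos: [0.5052, -0.1783, 0.0157]
tool_rot: [0.707, -0.041, 0.05, -0.704]
ft_force: [0.7, 0.2, 0.8]
grip_width: 0.0289
```

```bash
python3 -c "
from h import *
need(.5045,-.1785,.11,-7.4)"
```

```text
t 4.15 pos [ 0.5052 -0.1783  0.0157] yaw -7.4 down [ 0.0126 -0.0043 -0.9999] F [0.69 0.2  0.8 ] w 0.0289
mm [-0.7 -0.2 94.3] lin now [ 0.0026 -0.4716 -0.0026] lin after twist [ 0.0026 -0.4716 -0.0026] twist 0.0
```

move_arm([
  {"grip":1,"linear":[0,-0.06,0],"twist":0},
  {"grip":1,"linear":[0,-0.12,0],"twist":0},
  {"grip":1,"linear":[0,-0.16,0],"twist":0},
  {"grip":1,"linear":[0,-0.16,0],"twist":0},
  {"grip":1,"linear":[0,-0.08,0],"twist":0},
])

```text
clock: 4.65
eef_pos: [0.4991, -0.1761, 0.1329]
tool_rot: [-0.706, 0.046, -0.046, 0.706]
ft_force: [0.3, -0.6, -2.1]
grip_width: 0.0294
```

```bash
python3 -c "
from h import *
need(.5164,.1398,.10,9.6)"
```

```text
t 4.65 pos [ 0.4991 -0.1761  0.1329] yaw -7.39 down [ 1.e-04  2.e-04 -1.e+00] F [ 0.34 -0.55 -2.05] w 0.0294
mm [ 17.3 315.9 -32.9] lin now [-0.1177  0.1646  1.5777] lin after twist [0.3486 0.1646 1.5432] twist -0.1483
```

move_arm([
  {"grip":1,"linear":[0,0,0.12],"twist":-0.04},
  {"grip":1,"linear":[0,0,0.18],"twist":-0.05},
  {"grip":1,"linear":[0.04,0,0.18],"twist":-0.04},
  {"grip":1,"linear":[0.04,0,0.18],"twist":-0.02},
  {"grip":1,"linear":[0.04,0,0.18],"twist":0},
])

```text
clock: 5.15
eef_pos: [0.517, -0.0069, 0.1401]
tool_rot: [0.706, 0.064, -0.058, -0.703]
ft_force: [0.7, -0.1, -1.9]
grip_width: 0.0294
```

```bash
python3 -c "
from h import *
need(.5164,.1398,.10,9.6)"
```

```text
t 5.15 pos [ 0.517  -0.0069  0.1401] yaw 9.88 down [ 0.0098 -0.0039 -0.9999] F [ 0.65 -0.09 -1.94] w 0.0294
mm [ -0.6 146.7 -40.1] lin now [0.121  0.1977 0.7244] lin after twist [0.1175 0.1977 0.725 ] twist 0.0025
```

move_arm([
  {"grip":1,"linear":[0.03,0.03,0.18],"twist":0},
  {"grip":1,"linear":[0.03,0.03,0.18],"twist":0},
  {"grip":1,"linear":[0.03,0.03,0.16],"twist":0},
  {"grip":1,"linear":[0.02,0.03,0.14],"twist":0},
  {"grip":1,"linear":[0.01,0,0],"twist":0},
])

```text
clock: 5.65
eef_pos: [0.5165, 0.1369, 0.1179]
tool_rot: [0.705, 0.067, -0.059, -0.703]
ft_force: [-1.2, 0.5, -2.0]
grip_width: 0.0291
```

```bash
python3 - <<'E'
from h import *
need(.5164,.1398,.10,9.6)
im,d,K,Rw,tw=cam('top'); cv2.imwrite('pics/top2.png',cv2.resize(im[170:290,150:300],None,fx=5,fy=5,interpolation=2))
im,d,K,Rw,tw=cam('wrist'); cv2.imwrite('pics/w2.png',im); np.savez('w2',im=im,d=d,K=K,Rw=Rw,tw=tw)
E
```

```text
t 5.65 pos [0.5165 0.1369 0.1179] yaw 10.24 down [ 0.0109 -0.0023 -0.9999] F [-1.19  0.45 -1.97] w 0.0291
mm [ -0.1   2.9 -17.9] lin now [0.0012 0.0896 0.0149] lin after twist [0.001  0.0896 0.0149] twist 0.0056
```

View pics/w2.png

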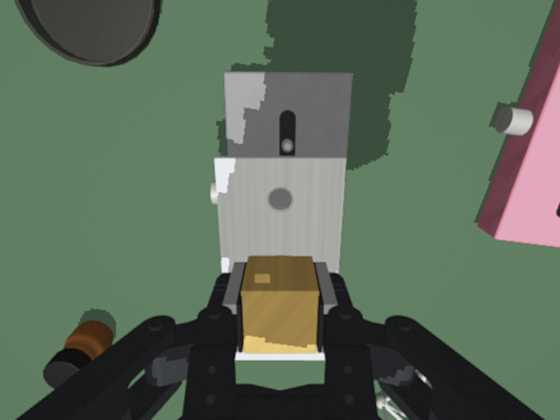

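The wrist view shows the plate over the stage, with the near hole at (280,199) and the near stud tip at (287,146). The cube is held squarely. I'll measure the hole against the stud.

```bash
cat >> h.py <<'E'
def ray(u,v,zz,K,Rw,tw):
    r=Rw@np.array([(u-K[0,2])/K[0,0],(v-K[1,2])/K[1,1],1]); return tw+r*(zz-tw[2])/r[2]
E
python3 - <<'E'
from h import *
z=np.load('w2.npz');im,d,K,Rw,tw=[z[k] for k in('im','d','K','Rw','tw')]
W=world(d,K,Rw,tw)
h=W[190:240,230:335].reshape(-1,3); 
m=np.zeros(d.shape,bool); m[165:255,228:332]=1; m[185:215,262:300]=0
p=W[m]; A=np.c_[p[:,:2],np.ones(len(p))]; c=np.linalg.lstsq(A,p[:,2],rcond=None)[0]; 
g=cv2.cvtColor(im,cv2.COLOR_BGR2GRAY)
def edges(rows,lo,hi):  # left/right depth steps
    L=[];Rr=[]
    for v in rows:
        zz=W[v,:,2]; ok=np.where((zz>lo)&(zz<hi))[0]; ok=ok[(ok>180)&(ok<400)]
        L.append(W[v,ok.min()]);Rr.append(W[v,ok.max()])
    L,Rr=np.array(L),np.array(Rr); mid=(L+Rr)/2
    a=[np.degrees(np.arctan2(*np.polyfit(q[:,0],q[:,1],1)[:1],1)) for q in(L,Rr,mid)]
    return np.round(a,2),np.linalg.norm((L-Rr)[:,:2],axis=1).mean().round(4),mid.mean(0).round(4)
print('plate plane slope deg',np.degrees(c[:2]).round(2),'z',p[:,2].mean().round(4))
print('plate',edges(range(165,245,3),.09,.12)); print('stage',edges(range(80,150,3),.02,.036))
hz=np.array([*p[:,:2].mean(0),1])@c
H=ray(280,199,hz,K,Rw,tw); S=ray(287,145.5,.039,K,Rw,tw)
print('hole',H.round(4),'stud',S.round(4))
o=bot.get_obs(); 
for yaw in(9.6,):
    e=np.array([np.cos(np.radians(yaw)),np.sin(np.radians(yaw))]); n=np.array([-e[1],e[0]])
    dd=(H-S)[:2]; print('hole-stud along',dd@e,'across',dd@n)
    print('tcp-38e',(o['eef_pos'][:2]-.038*e).round(4))
E
```

```text
plate plane slope deg [-8.35 -1.55] z 0.1085
plate (array([10.26, 10.08, 10.17]), np.float64(0.0595), array([0.4829, 0.1305, 0.1079]))
stage (array([9.89, 9.55, 9.72]), np.float64(0.083), array([0.4462, 0.1286, 0.0282]))
hole [0.48   0.1302 0.1085] stud [0.4645 0.1318 0.039 ]
hole-stud along 0.014921519866801595 across -0.004195057633332048
tcp-38e [0.4801 0.128 ]
```

```bash
python3 - <<'E'
from h import *
z=np.load('w2.npz');d,K,Rw,tw=[z[k] for k in('d','K','Rw','tw')]
W=world(d,K,Rw,tw)
for v in (160,170,180,220,230,240,250): print(v,np.median(W[v,240:325],0).round(4))
for v in (80,100,115): print(v,np.median(W[v,300:340],0).round(4))
for v in (262,275,285,295,320): print('cube',v,np.median(W[v,260:305],0).round(4))
E
```

```text
160 [0.4616 0.1279 0.108 ]
170 [0.466  0.1287 0.1079]
180 [0.4708 0.1291 0.1079]
220 [0.4904 0.133  0.108 ]
230 [0.4956 0.1339 0.1079]
240 [0.5011 0.1349 0.1079]
250 [0.5066 0.1361 0.1078]
80 [0.4212 0.1451 0.0292]
100 [0.4331 0.1477 0.0291]
115 [0.4424 0.1499 0.0293]
cube 262 [0.5031 0.1353 0.1271]
cube 275 [0.5025 0.1349 0.1381]
cube 285 [0.5029 0.1353 0.1457]
cube 295 [0.5048 0.1355 0.1498]
cube 320 [0.5161 0.1377 0.1497]
```

View pics/top2.png

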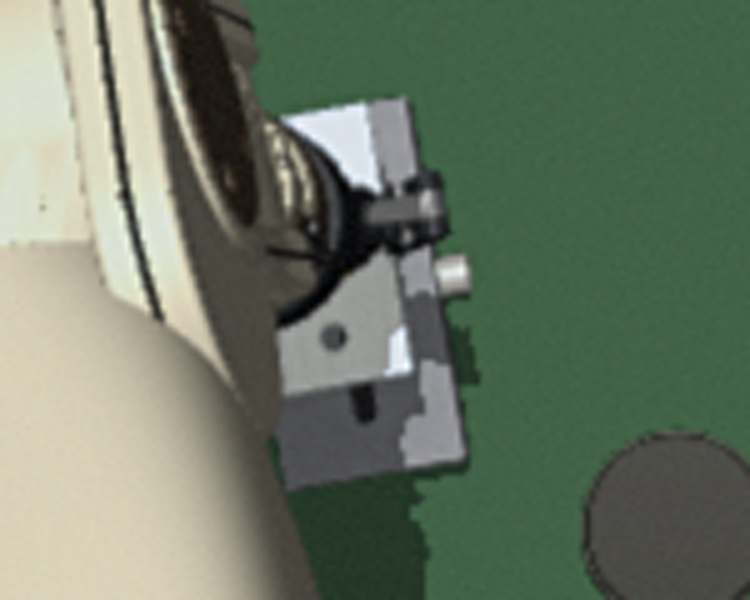

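The top crop shows the plate above the stage with the hole at (333,336) and the slot behind it at (363,403), so it is offset toward the far end. The plate is level. It needs about 4 mm across and -0.5° yaw, so I'll correct those and go down.

move_arm([
  {"grip":1,"linear":[0,0.05,0.02],"twist":0.005},
  {"grip":1,"linear":[0,0.08,0.01],"twist":0},
  {"grip":1,"linear":[0,0.08,0],"twist":0},
  {"grip":1,"linear":[0,0.04,0],"twist":0},
  {"grip":1,"linear":[0,0,0],"twist":0},
])

```text
clock: 6.25
eef_pos: [0.5176, 0.1357, 0.067]
tool_rot: [0.707, 0.06, -0.05, -0.703]
ft_force: [-0.5, 0.4, -1.7]
grip_width: 0.0288
```

```bash
cat > m.py <<'E'
from h import *
import sys
def measure(name,lo):
    o=bot.get_obs(); im,d,K,Rw,tw=cam('wrist'); W=world(d,K,Rw,tw)
    np.savez(name,im=im,d=d,K=K,Rw=Rw,tw=tw); cv2.imwrite(f'pics/{name}.png',cv2.resize(im[60:270,180:380],None,fx=3,fy=3,interpolation=2)[:600])
    print('tcp',np.round(o['eef_pos'],4),'F',np.round(o['ft_force'],1),'T',np.round(o['ft_torque'],2),'down',R.from_quat(o['tool_rot']).as_matrix()[:,1].round(4))
    for n,rows,a,b in(('plate',range(165,245,3),lo-.006,lo+.006),('stage',range(75,140,3),.022,.034)):
        L=[];Q=[]
        for v in rows:
            ok=np.where((W[v,:,2]>a)&(W[v,:,2]<b))[0]; ok=ok[(ok>170)&(ok<410)]
            if len(ok)>60: L.append(W[v,ok.min()]);Q.append(W[v,ok.max()])
        if len(L)<4: print(n,'few');continue
        L,Q=np.array(L),np.array(Q); M=(L+Q)/2; k=[np.polyfit(q[:,0],q[:,1],1)[0] for q in(L,Q)]
        s=np.polyfit(M[:,0],M[:,1],1)
        print(n,'yaw',np.degrees(np.arctan(k)).round(2),'w',np.median(np.linalg.norm((L-Q)[:,:2],axis=1)).round(4),'y at x=.48',(np.median(M[:,1])+(.48-np.median(M[:,0]))*np.tan(np.radians(9.65))).round(4),'z',[W[v,280].round(4)[2] for v in (rows[0],rows[-1])])
measure(sys.argv[1],float(sys.argv[2])-.010)
E
python3 - <<'E'
from h import *
need(.52,.14,.06,9.6)
E
python3 m.py w3 0.068
```

```text
t 6.25 pos [0.5176 0.1357 0.067 ] yaw 8.93 down [ 0.0135 -0.0044 -0.9999] F [-0.55  0.43 -1.69] w 0.0288
mm [ 2.4  4.3 -7. ] lin now [0.0148 0.0351 0.0194] lin after twist [0.0151 0.0351 0.0192] twist -0.0058
tcp [0.5176 0.1357 0.067 ] F [-0.5  0.4 -1.7] T [-0.03  0.01 -0.04] down [ 0.0135 -0.0044 -0.9999]
plate yaw [8.9  9.02] w 0.0595 y at x=.48 0.1308 z [np.float64(0.0566), np.float64(0.0569)]
stage yaw [10.06  9.44] w 0.083 y at x=.48 0.1343 z [np.float64(0.0293), np.float64(0.0292)]
```

View pics/w3.png

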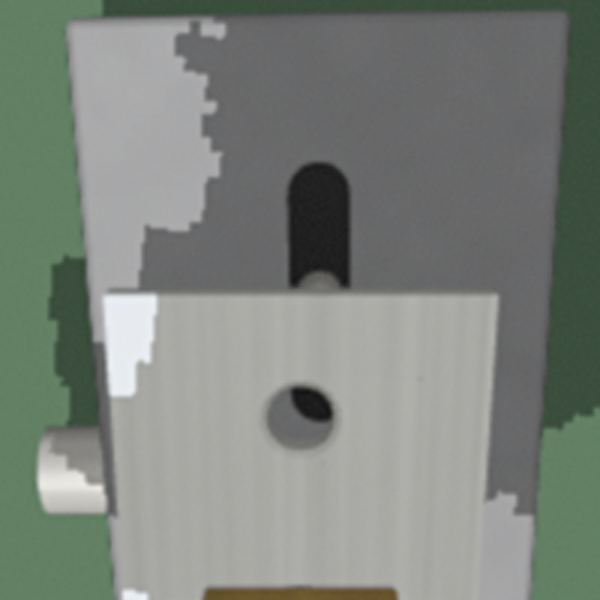

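The plate sits 3.5 mm low in y and its yaw is 0.7° short. In the crop the hole is at (300,418) and the slot and stud at (319,280). I'll correct both while hovering.

move_arm([
  {"grip":1,"linear":[0,0,0.018],"twist":-0.006},
  {"grip":1,"linear":[0,0,0],"twist":0},
  {"grip":1,"linear":[0,0,0],"twist":0},
  {"grip":1,"linear":[0,0,0],"twist":0},
  {"grip":1,"linear":[0,0,0],"twist":0},
])

```text
clock: 6.8
eef_pos: [0.5193, 0.1395, 0.0702]
tool_rot: [0.706, 0.066, -0.053, -0.703]
ft_force: [0.1, -0.3, -2.6]
grip_width: 0.0289
```

```bash
python3 m.py w4 0.067; python3 -c "
from h import *
need(.52,.14,.06,9.6)"
```

```text
tcp [0.5193 0.1395 0.0702] F [ 0.1 -0.3 -2.6] T [ 0.01 -0.01 -0.02] down [ 0.0188 -0.003  -0.9998]
plate yaw [9.49 9.47] w 0.0595 y at x=.48 0.1339 z [np.float64(0.059), np.float64(0.0588)]
stage yaw [10.16 10.16] w 0.083 y at x=.48 0.1343 z [np.float64(0.0281), np.float64(0.0292)]
t 6.85 pos [0.5193 0.1395 0.0702] yaw 9.6 down [ 0.0189 -0.0029 -0.9998] F [ 0.43  0.02 -2.1 ] w 0.0295
mm [  0.7   0.5 -10.2] lin now [0.0028 0.0512 0.002 ] lin after twist [0.0028 0.0512 0.002 ] twist -0.0
```

move_arm([
  {"grip":1,"linear":[0,0.03,0.002],"twist":0},
  {"grip":1,"linear":[0,0.02,0],"twist":0},
  {"grip":1,"linear":[0,0.01,0],"twist":0},
  {"grip":1,"linear":[0,0,0],"twist":0},
  {"grip":1,"linear":[0,0,0],"twist":0},
])

```text
clock: 7.35
eef_pos: [0.5191, 0.1399, 0.0568]
tool_rot: [0.706, 0.065, -0.053, -0.703]
ft_force: [0.3, -0.2, -1.1]
grip_width: 0.0292
```

```bash
python3 m.py w5 0.058; python3 -c "
from h import *
need(.505,.1367,.055,9.6)"
```

```text
tcp [0.5191 0.1399 0.0568] F [ 0.3 -0.2 -1.1] T [-0.02 -0.05  0.03] down [ 0.0181 -0.0032 -0.9998]
plate yaw [9.8  9.59] w 0.0595 y at x=.48 0.1344 z [np.float64(0.0463), np.float64(0.0464)]
stage yaw [ 9.33 10.12] w 0.083 y at x=.48 0.1343 z [np.float64(0.0283), np.float64(0.0298)]
t 7.4 pos [0.5191 0.1399 0.0568] yaw 9.61 down [ 0.018  -0.0032 -0.9998] F [-0.03 -0.51 -2.01] w 0.0292
mm [-14.1  -3.2  -1.8] lin now [-0.0723  0.0076 -0.004 ] lin after twist [-0.0723  0.0076 -0.004 ] twist 0.0001
```

move_arm([
  {"grip":1,"linear":[0,0.008,0],"twist":0},
  {"grip":1,"linear":[0,0,0],"twist":0},
  {"grip":1,"linear":[0,0,0],"twist":0},
  {"grip":1,"linear":[0,0,0],"twist":0},
  {"grip":1,"linear":[0,0,0],"twist":0},
])

```text
clock: 7.9
eef_pos: [0.5194, 0.14, 0.0559]
tool_rot: [0.706, 0.066, -0.053, -0.703]
ft_force: [-0.5, 0.1, -0.7]
grip_width: 0.029
```

```bash
python3 -c "
from h import *
need(.505,.1367,.055,9.6)"
```

```text
t 7.9 pos [0.5194 0.14   0.0559] yaw 9.6 down [ 0.019  -0.0029 -0.9998] F [-0.5   0.13 -0.66] w 0.029
mm [-14.4  -3.3  -0.9] lin now [-0.074   0.0031 -0.0042] lin after twist [-0.074   0.0031 -0.0042] twist 0.0
```

move_arm([
  {"grip":1,"linear":[0,0.01,0],"twist":0},
  {"grip":1,"linear":[0,0,0],"twist":0},
  {"grip":1,"linear":[0,0.005,0],"twist":0},
  {"grip":1,"linear":[0,0,0],"twist":0},
  {"grip":1,"linear":[0,0,0],"twist":0},
])

```text
clock: 8.4
eef_pos: [0.5196, 0.14, 0.0546]
tool_rot: [0.706, 0.066, -0.052, -0.703]
ft_force: [-2.1, -0.1, 3.1]
grip_width: 0.0292
```

```bash
python3 m.py w6 0.056; python3 -c "
from h import *
need(.505,.1367,.055,9.6)"
```

```text
tcp [0.5196 0.14   0.0546] F [-2.1 -0.1  3.1] T [-0.13  0.63  0.02] down [ 0.0201 -0.0025 -0.9998]
plate yaw [9.66 9.46] w 0.0595 y at x=.48 0.1345 z [np.float64(0.0442), np.float64(0.0435)]
stage yaw [9.78 9.31] w 0.0828 y at x=.48 0.1345 z [np.float64(0.0299), np.float64(0.029)]
t 8.45 pos [0.5196 0.1401 0.0545] yaw 9.61 down [ 0.02   -0.0025 -0.9998] F [-1.18 -0.15  3.68] w 0.0293
mm [-14.6  -3.4   0.5] lin now [-0.0747 -0.0039 -0.0044] lin after twist [-0.0747 -0.0039 -0.0044] twist 0.0001
```

move_arm([
  {"grip":1,"linear":[-0.01,0.002,0],"twist":0},
  {"grip":1,"linear":[-0.01,0.002,0],"twist":0},
  {"grip":1,"linear":[-0.01,0.001,0],"twist":0},
  {"grip":1,"linear":[-0.01,0.001,0],"twist":0},
  {"grip":1,"linear":[0,0,0],"twist":0},
])

```text
clock: 8.95
eef_pos: [0.5172, 0.1399, 0.0554]
tool_rot: [0.705, 0.07, -0.048, -0.704]
ft_force: [1.0, 0.9, 2.8]
grip_width: 0.0292
```

```bash
python3 m.py w7 0.055; python3 -c "
from h import *
need(.505,.1367,.055,9.6)"
```

```text
tcp [0.5172 0.1399 0.0554] F [1.  0.9 2.8] T [-0.1   0.13 -0.04] down [ 3.240e-02  1.000e-04 -9.995e-01]
plate yaw [9.46 9.56] w 0.0595 y at x=.48 0.1346 z [np.float64(0.044), np.float64(0.044)]
stage yaw [ 9.63 10.02] w 0.0829 y at x=.48 0.1343 z [np.float64(0.03), np.float64(0.0296)]
t 9.0 pos [0.5171 0.1399 0.0554] yaw 9.59 down [ 0.0322  0.     -0.9995] F [0.48 0.4  3.27] w 0.0293
mm [-12.1  -3.2  -0.4] lin now [-0.0624  0.     -0.0056] lin after twist [-0.0624  0.     -0.0056] twist -0.0001
```

move_arm([
  {"grip":1,"linear":[-0.02,0.002,0],"twist":0},
  {"grip":1,"linear":[0,0,0],"twist":0},
  {"grip":1,"linear":[-0.02,0.003,0],"twist":0},
  {"grip":1,"linear":[0,0,0],"twist":0},
  {"grip":1,"linear":[0,0,0],"twist":0},
])

```text
clock: 9.5
eef_pos: [0.5077, 0.1384, 0.054]
tool_rot: [0.705, 0.07, -0.048, -0.704]
ft_force: [2.0, -0.1, 4.6]
grip_width: 0.0291
```

```bash
python3 m.py w8 0.055; python3 -c "
from h import *
need(.505,.1367,.055,9.6)"
```

```text
tcp [0.5077 0.1384 0.054 ] F [ 2.  -0.1  4.6] T [ 0.05 -0.08  0.01] down [ 3.070e-02  1.000e-04 -9.995e-01]
plate yaw [9.73 9.44] w 0.0595 y at x=.48 0.1348 z [np.float64(0.0422), np.float64(0.0428)]
stage yaw [ 9.51 10.32] w 0.0831 y at x=.48 0.1342 z [np.float64(0.0002), np.float64(0.0286)]
t 9.55 pos [0.5078 0.1384 0.054 ] yaw 9.6 down [ 3.090e-02  1.000e-04 -9.995e-01] F [-0.37  0.51  4.28] w 0.029
mm [-2.8 -1.7  1. ] lin now [-0.0151 -0.0054 -0.0063] lin after twist [-0.0151 -0.0054 -0.0063] twist -0.0
```

View pics/w8.png

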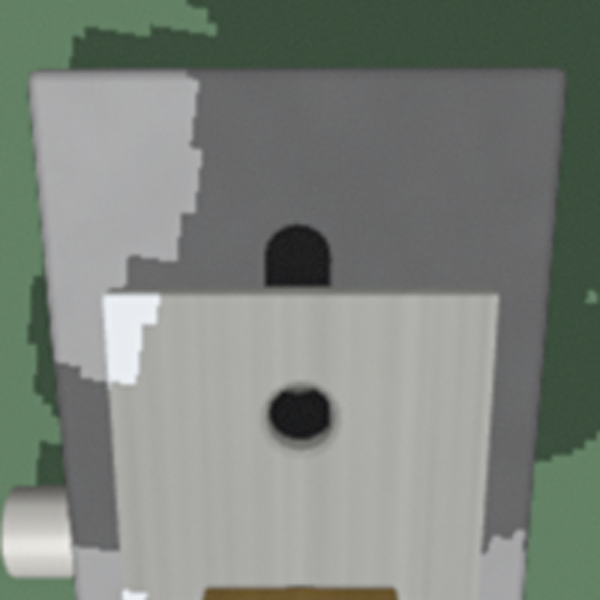

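The hole at (300,413) shows the dark slot beneath it and lines up across with the slot at (298,255). The stud is not in the hole yet, so I'll keep sliding.

move_arm([
  {"grip":1,"linear":[-0.014,0,-0.002],"twist":0},
  {"grip":1,"linear":[0,0,0],"twist":0},
  {"grip":1,"linear":[0,0,0],"twist":0},
  {"grip":1,"linear":[0,0,0],"twist":0},
  {"grip":1,"linear":[0,0,0],"twist":0},
])

```text
clock: 10.05
eef_pos: [0.5008, 0.1365, 0.0507]
tool_rot: [0.706, 0.067, -0.051, -0.703]
ft_force: [0.0, -0.1, -1.8]
grip_width: 0.0292
```

```bash
python3 m.py w9 0.055; python3 -c "
from h import *
need(.5015,.1367,.055,9.6)"
```

```text
tcp [0.5008 0.1365 0.0507] F [ 0.  -0.1 -1.8] T [0.03 0.02 0.01] down [ 0.022  -0.0022 -0.9998]
plate yaw [9.37 9.04] w 0.0594 y at x=.48 0.134 z [np.float64(0.0394), np.float64(0.0403)]
stage yaw [-16.95  12.2 ] w 0.0827 y at x=.48 0.1346 z [np.float64(-0.0005), np.float64(0.0295)]
t 10.1 pos [0.5007 0.1364 0.0506] yaw 9.6 down [ 0.0218 -0.0023 -0.9998] F [-0.5 -0.1 -1.9] w 0.0296
mm [0.8 0.3 4.4] lin now [ 0.0045 -0.0219  0.0007] lin after twist [ 0.0045 -0.0219  0.0007] twist 0.0
```

The upward force has vanished and the plate has dropped, so the holes are over the studs. I'll lower it gently.

move_arm([
  {"grip":1,"linear":[0,0.01,0],"twist":0},
  {"grip":1,"linear":[0,0,0],"twist":0},
  {"grip":1,"linear":[0,0.005,0],"twist":0},
  {"grip":1,"linear":[0,0,0],"twist":0},
  {"grip":1,"linear":[0,0,0],"twist":0},
])

```text
clock: 10.6
eef_pos: [0.5006, 0.1364, 0.0465]
tool_rot: [0.706, 0.066, -0.052, -0.703]
ft_force: [0.1, -0.0, -1.5]
grip_width: 0.0292
```

```bash
python3 m.py w10 0.047; python3 -c "
from h import *
need(.5015,.1367,.046,9.6)"
```

```text
tcp [0.5006 0.1364 0.0465] F [ 0.1 -0.  -1.5] T [0.05 0.02 0.07] down [ 0.0207 -0.0025 -0.9998]
plate yaw [9.77 9.46] w 0.0595 y at x=.48 0.1339 z [np.float64(0.0357), np.float64(0.0356)]
stage yaw [ 8.38 10.84] w 0.0828 y at x=.48 0.1344 z [np.float64(-0.0002), np.float64(0.0291)]
t 10.65 pos [0.5006 0.1364 0.0465] yaw 9.6 down [ 0.0207 -0.0025 -0.9998] F [ 0.5  -0.02 -1.09] w 0.0292
mm [ 0.9  0.3 -0.5] lin now [0.0047 0.0024 0.0009] lin after twist [0.0047 0.0024 0.0009] twist 0.0
```

move_arm([
  {"grip":1,"linear":[0,0.004,0],"twist":0},
  {"grip":1,"linear":[0,0,0],"twist":0},
  {"grip":1,"linear":[0,0,0],"twist":0},
  {"grip":1,"linear":[0,0,0],"twist":0},
  {"grip":1,"linear":[0,0,0],"twist":0},
])

```text
clock: 11.15
eef_pos: [0.5008, 0.1364, 0.0462]
tool_rot: [0.706, 0.067, -0.052, -0.703]
ft_force: [0.5, 0.6, -1.8]
grip_width: 0.0294
```

```bash
python3 m.py w11 0.046; python3 -c "
from h import *
need(.5015,.1367,.046,9.6)"
```

```text
tcp [0.5008 0.1364 0.0462] F [ 0.5  0.6 -1.8] T [-0.06  0.08 -0.01] down [ 0.0214 -0.0023 -0.9998]
plate yaw [ 9.25 11.05] w 0.0712 y at x=.48 0.1349 z [np.float64(0.0353), np.float64(0.036)]
stage yaw [8.69 8.56] w 0.083 y at x=.48 0.1342 z [np.float64(0.0004), np.float64(0.0288)]
t 11.2 pos [0.5008 0.1364 0.0462] yaw 9.6 down [ 0.0213 -0.0023 -0.9998] F [-0.1   0.12 -1.25] w 0.0294
mm [ 0.7  0.3 -0.2] lin now [0.0039 0.0008 0.0008] lin after twist [0.0039 0.0008 0.0008] twist 0.0
```

View pics/w11.png

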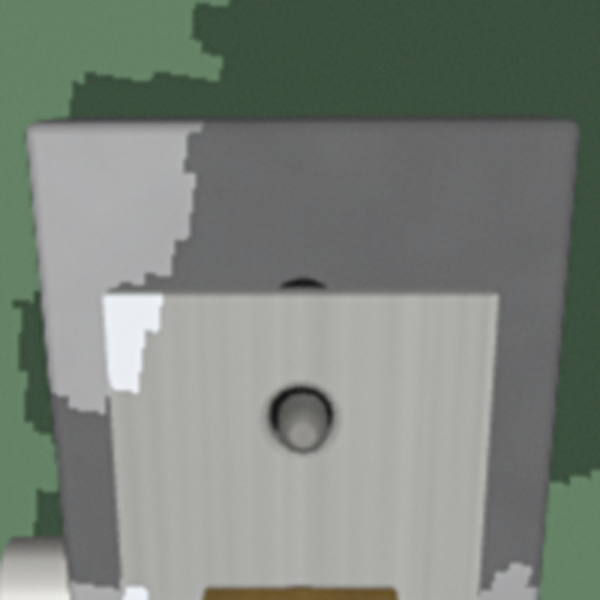

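The stud stands inside the hole at (301,420). There is no contact force on the deck yet, so I'll go slightly further down.

move_arm([
  {"grip":1,"linear":[0,0.006,0],"twist":0},
  {"grip":1,"linear":[0,0,0],"twist":0},
  {"grip":1,"linear":[0,0,0],"twist":0},
  {"grip":1,"linear":[0,0,0],"twist":0},
  {"grip":1,"linear":[0,0,0],"twist":0},
])

```text
clock: 11.7
eef_pos: [0.5012, 0.1365, 0.0459]
tool_rot: [0.706, 0.067, -0.051, -0.703]
ft_force: [-0.0, -0.6, 0.8]
grip_width: 0.029
```

```bash
python3 m.py w12 0.046; python3 -c "
from h import *
need(.5015,.1367,.046,9.6)"
```

```text
tcp [0.5012 0.1365 0.0459] F [-0.  -0.6  0.8] T [-0.03  0.26 -0.03] down [ 0.0224 -0.002  -0.9997]
plate yaw [9.6  8.74] w 0.068 y at x=.48 0.135 z [np.float64(0.0347), np.float64(0.0353)]
stage yaw [ 8.87 11.09] w 0.0826 y at x=.48 0.1343 z [np.float64(-0.0006), np.float64(0.029)]
t 11.75 pos [0.5012 0.1364 0.0459] yaw 9.6 down [ 0.0224 -0.002  -0.9997] F [-0.93  0.3  -0.42] w 0.0293
mm [0.3 0.3 0.1] lin now [ 0.0018 -0.0003  0.001 ] lin after twist [ 0.0018 -0.0003  0.001 ] twist 0.0
```

move_arm([
  {"grip":1,"linear":[0,0.006,0],"twist":0},
  {"grip":1,"linear":[0,0,0],"twist":0},
  {"grip":1,"linear":[0,0,0],"twist":0},
  {"grip":1,"linear":[0,0,0],"twist":0},
  {"grip":1,"linear":[0,0,0],"twist":0},
])

```text
clock: 12.25
eef_pos: [0.5014, 0.1365, 0.0459]
tool_rot: [0.706, 0.067, -0.051, -0.703]
ft_force: [-0.2, 0.4, 1.8]
grip_width: 0.0292
```

```bash
python3 -c "
from h import *
need(.5015,.1367,.046,9.6); print(bot.get_obs()['ft_torque'])"
```

```text
t 12.25 pos [0.5014 0.1365 0.0459] yaw 9.6 down [ 0.023  -0.0017 -0.9997] F [-0.22  0.38  1.8 ] w 0.0292
mm [0.1 0.2 0.1] lin now [ 0.0009 -0.0004  0.0011] lin after twist [ 0.0009 -0.0004  0.0011] twist 0.0
[-0.03923142  0.33397364  0.06584212]
```

Resting with about 4 N and going no lower. Next I release.

move_arm([
  {"grip":0.5,"linear":[0,0,0],"twist":0},
  {"grip":0.3,"linear":[0,0,0],"twist":0},
  {"grip":0,"linear":[0,0,0],"twist":0},
  {"grip":0,"linear":[0,0,0],"twist":0},
  {"grip":0,"linear":[0,0,0],"twist":0},
])

```text
clock: 12.75
eef_pos: [0.5023, 0.1367, 0.0459]
tool_rot: [0.706, 0.068, -0.05, -0.703]
ft_force: [-0.1, 0.2, 1.5]
grip_width: 0.0858
```

```bash
python3 -c "
from h import *
need(.5015,.1367,.046,9.6)"
```

```text
t 12.75 pos [0.5023 0.1367 0.0459] yaw 9.6 down [ 0.0247 -0.0015 -0.9997] F [-0.11  0.15  1.51] w 0.0858
mm [-0.8 -0.   0.1] lin now [-0.004  -0.0006  0.0007] lin after twist [-0.004  -0.0006  0.0007] twist 0.0
```

move_arm([
  {"grip":0,"linear":[0,-0.05,0],"twist":0},
  {"grip":0,"linear":[0,-0.1,0],"twist":0},
  {"grip":0,"linear":[0,-0.15,0],"twist":0},
  {"grip":0,"linear":[0,-0.2,0],"twist":0},
  {"grip":0,"linear":[0,-0.2,0],"twist":0},
])

```text
clock: 13.25
eef_pos: [0.4941, 0.1356, 0.1861]
tool_rot: [0.707, 0.063, -0.056, -0.702]
ft_force: [1.8, 0.6, -0.4]
grip_width: 0.0851
```

move_arm([
  {"grip":0,"linear":[-0.2,-0.05,0],"twist":0},
  {"grip":0,"linear":[-0.2,0,0],"twist":0},
  {"grip":0,"linear":[-0.2,0,0],"twist":0},
  {"grip":0,"linear":[0,0,0],"twist":0},
  {"grip":0,"linear":[0,0,0],"twist":0},
])

```text
clock: 13.75
eef_pos: [0.3779, 0.1167, 0.2057]
tool_rot: [0.705, 0.071, -0.047, -0.704]
ft_force: [0.7, 0.5, -0.0]
grip_width: 0.0853
```

```bash
python3 - <<'E'
from h import *
need(.5,.14,.2,9.6)
for n in('wrist','top'):
    im,d,K,Rw,tw=cam(n); np.savez(n+'F',im=im,d=d,K=K,Rw=Rw,tw=tw); W=world(d,K,Rw,tw)
    near=(abs(W[...,0]-.5015)<.09)&(abs(W[...,1]-.137)<.06)&(d>0)
    for nm,a,b in(('deck',.025,.0325),('plate',.0335,.039),('studs?',.039,.042),('cube',.06,.07)):
        m=near&(W[...,2]>a)&(W[...,2]<b); 
        if m.sum()>5:
            p=W[m]; r=cv2.minAreaRect((p[:,:2]*1000).astype(np.float32)); print(n,nm,m.sum(),np.median(p[:,2]).round(4),np.round(r[0],1),np.round(r[1],1),round(r[2],1))
    if n=='wrist':
        m=near&(W[...,2]>.0335)&(W[...,2]<.039); p=W[m]; c=np.linalg.lstsq(np.c_[p[:,:2]-p[:,:2].mean(0),np.ones(len(p))],p[:,2],rcond=None)[0]; print('slope deg',np.degrees(c[:2]))
    cv2.imwrite(f'pics/{n}F.png',im)
E
```

```text
t 13.75 pos [0.3779 0.1167 0.2057] yaw 9.59 down [ 0.0328  0.0012 -0.9995] F [ 0.67  0.48 -0.04] w 0.0853
mm [122.1  23.3  -5.7] lin now [0.6203 0.0486 0.0136] lin after twist [0.6203 0.0486 0.0134] twist -0.0001
wrist deck 4898 0.0291 [502.6 138.3] [169.9  84.2] 9.8
wrist plate 3608 0.0352 [501.5 137.5] [116.7  60.1] 9.5
wrist studs? 9 0.0396 [465.2 131.5] [4.1 4.1] 40.4
wrist cube 158 0.0657 [485.6 134.9] [ 5.6 29.9] 8.1
slope deg [-0.05173299  0.02092107]
top deck 1324 0.0297 [503.3 133.4] [170.4  94.7] 9.5
top plate 973 0.0358 [490.6 139.1] [143.2  70.2] 6.4
top studs? 22 0.0393 [502.5 138.7] [112.2  56. ] 18.0
top cube 21 0.0642 [502.  135.7] [38.  26.8] 6.9
```

View pics/wristF.png

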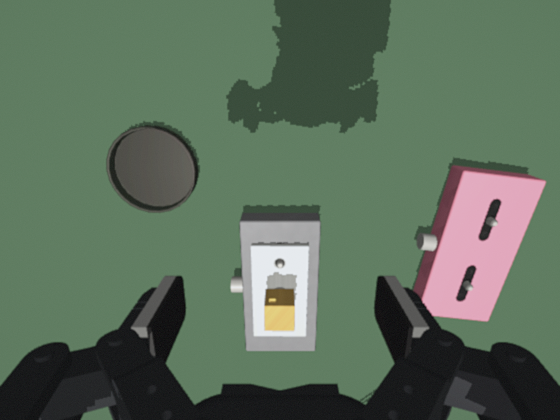

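View pics/topF.png

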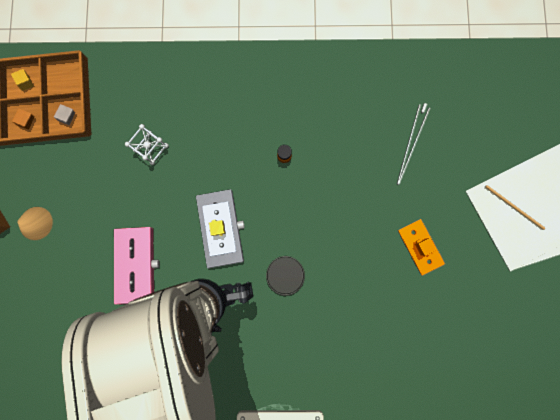

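The plate lies flush: its top is 6.1 mm above the deck, the slope is under 0.1°, and a stud shows in each hole in the top view, at (216,212) and (221,245). The bystanders and both look-alikes are where they were, and the arm is clear. Handing in.

```bash
python3 -c "
from h import *
print(bot.job_done())"
```

```text
the job is handed in; nothing more can be done
None
```

The plate with the pyrite cube now lies flush on the grey viewing stage with both holes over the studs, and I handed the job in at 13.8 s.

**What I did:**
- I gripped the cube by its y faces and carried it over the stage.
- I laid the plate on the studs about 17 mm out of line, towards the far end of the stage (+x).
- I slid it back under light pressure, about 5–7 N, until the upward force vanished and the plate dropped.
- I then lowered it to the deck with about 4 N, opened the gripper and backed away.

**Last checks:**
- **Fit:** the plate top is 6.1 mm above the deck (6 mm expected) and its slope is under 0.1°. A stud shows in each hole, and the tip measured in the wrist view is about 4.4 mm above the plate (4 mm expected).
- **Surroundings:** in the final top picture, judged by eye, the vial, petri dish, unit-cell frame, forceps and both look-alikes are where they were.
- **Arm:** the gripper is open and clear of everything.

**Discrepancies:**
- Small moves were carried out only in part, and the tool drifted up to about 2° in tilt; the measured plate stayed level.
- The top and wrist cameras differed by up to 2.5 mm, so I aligned the plate to the studs by the wrist view alone.
- Force was only read at the end of each move, so I did not see brief peaks in between.

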